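# Fit the auger into the nut grinder and hold it home

### The job

The nut grinder on the shop counter is missing its auger: lift the auger with the red grip out of its wooden rest, set its splined foot into the drive coupling on top of the grinder, turn it until the splines mesh, and push it fully home against the spring. Finish while still gripping it and holding it pressed home and upright; do not let go. Leave the auger with the blue grip and the goods on the counter where they stand.

Things in the scene. Friction and masses are not known exactly. Their poses are not given: they have to be found in the camera images.
- red_auger_grip (a point): Centre of the red bar grip of the loose, upright auger to be fitted (about 0.32 kg), z up along its axis. Bar 62 mm long (x), 16 mm wide (y: pinch across this), 26 mm high. Below it a neck of radius 9 mm, 12 to 25 mm below this point, then a steel cone, widening to radius 21 mm at 62 mm below. At the start it stands in a wooden rest, to be lifted straight up.
- red_auger_shoulder (a point): On the red auger's axis, at the underside of its shoulder flange (radius 25 mm, 5 mm thick), 67 mm below the grip's centre; axes as the grip's. Below it, four splines in a cross along x and y, 32 mm across, 7 mm thick, reach down 18 mm around a core of radius 8 mm, which goes on as a round pilot with tapered tip to 28 mm below.
- coupling_mouth (a point): Centre of the top face of the grinder's steel drive coupling, 128 mm above the counter, z up. 48 mm across, cross of four open slots 9.4 mm wide along its x and y (fits every quarter turn, about 0.07 rad play), central opening 18 mm wide for the pilot, 33 mm deep. Home: the shoulder lies on this face. Unmeshed splines rest on it, the shoulder 18 mm above.
- coupling (a joint): Angle (rad) of the coupling on the grinder, anticlockwise from above; it differs at each start and is held by the stiff gearbox (about 1 N m of friction), so it does not turn by itself. The axes of coupling_mouth turn with it.
- seat (a joint): Travel (m) of the sprung brass seat at the bottom of the coupling's opening, growing as it is pressed down. The pilot meets it when the shoulder is 7 mm above the coupling's face; it takes about 5 N to start it and 10 N at 0.007 (home). It lifts the auger again when that is let go.
- mill: The grinder: a fixed white housing 206 mm (x) by 186 mm (y), 95 mm high, origin at the centre of its underside, the coupling's axis straight above this. Front with black knob to its -x.
- red_rest: Fixed wooden ring in which the red auger stands: outer diameter 72 mm, bore 41 mm, 34 mm high; origin at the centre of its underside.
- blue_auger_grip (a point): Centre of the blue grip of a second auger of the same shape in its own wooden rest, top 108 mm above the foot. To be left alone.
- sauce0: Bystander: brown sauce bottle with red cap, 58 mm across, 180 mm high, origin under its centre.
- sauce1: Bystander: bottle like sauce0.
- sauce2: Bystander: bottle like sauce0.
- chili_jar: Bystander: reddish jar with red cap, 68 mm across, 100 mm high, origin under its centre.
- bean_jar: Bystander: green jar with yellow cap, 68 mm across, 100 mm high, origin under its centre.
- calculator: Bystander: grey desk calculator 150 by 100 by 17 mm, origin under its centre.
- scoop: Bystander: serving spoon 200 mm long, lying on the counter.

How it is judged:
On the way, in this order (a step that is already met when the one before it is completed fails the run):
1. the red auger is lifted clear of its rest (height (world z) of red_auger_shoulder above 0.07 m and contact force between the fingers and red_auger above 1 N), for 0.1 s.
2. its splines have meshed: in the coupling's slots by 5 mm or more (horizontal distance between red_auger_shoulder and coupling_mouth below 0.005 m and z of red_auger_shoulder in the frame of coupling_mouth below 0.013 m), for 0.1 s.
At the end, for the whole second after the job is handed in: Red auger meshed and home: shoulder within 3 mm of the coupling's face, axes within 4 mm, upright within 0.1 rad, splines in line with the slots (0.15 rad), seat down more than 4 mm, still held in the gripper (over 2 N) and at rest (horizontal distance between red_auger_shoulder and coupling_mouth below 0.004 m and z of red_auger_shoulder in the frame of coupling_mouth below 0.003 m and value of joint seat above 0.004 m and angle between red_auger_grip's own z axis and vertical below 0.1 rad and (angle between the x axis of red_auger_grip and the x axis of coupling_mouth, either way round below 0.15 rad or angle between the x axis of red_auger_grip and the y axis of coupling_mouth, either way round below 0.15 rad) and contact force between the fingers and red_auger above 2 N and linear speed of red_auger below 0.02 m/s); the arm keeps its last pose, push and grip.
It fails at once if the blue auger or goods on the counter are shifted by more than 30 mm (distance of any of blue_auger_grip, sauce0, sauce1, sauce2, chili_jar, bean_jar, calculator, scoop from where it was at the start of the episode above 0.03 m).
It also fails if it takes over 40 s, if anything falls off the work surface, if the arm or the gripper's body presses on something with over 40 N, if the wrist force passes 120 N, or if a joint passes its speed limit or range.

### The arm

A 6-joint arm with a two-finger parallel gripper is mounted at the origin on the work surface. World frame = base frame: x ahead of the robot, y to its left, z up, the work surface at z = 0. Lengths are in m, angles in rad, forces in N, time in s.
With the tool pointing down it reaches from about 0.25 to 0.725 m from the base axis. Payload 4 kg.
Tool frame: the origin (TCP) lies on the centre line of the jaws, within the pads' length; the fingertips stand 14 mm ahead of it and the grasp point (between the pads) lies 5 mm behind it; z points along the fingers, x is the direction in which the jaws open and shut, and the axes are right-handed (so a half turn about z gives the same grasp; the last joint's range is limited). The gripper opens to 85 mm and grips with 20 to 120 N. Pads are 22 mm wide; open, the fingers measure 114 mm over their backs; the gripper's body (76 mm by 85 mm) begins 54 mm behind the grasp point. The pads swing forward as they close: fully open they stand 13 mm farther back than shut.
Start: joints at [1.102, 0.241, 0.005, 1.335, 0, 1.571], TCP at [0.226, 0.446, 0.245] pointing down, gripper open.
Joint ranges: [-2.72, 2.72], [-1.05, 1.87], [-1.09, 1.28], [-1.99, 2.15], [-1.42, 1.44], [-3.14, 3.14]. Speed limits (rad/s): [2.79, 2.79, 3.14, 3.14, 3.14, 3.14].

### API

Orientations are given as a unit quaternion [x, y, z, w].
In Python, from workcell import bot gives the robot as it stands.
- The arm moves only by the tool play_rows, never from a script. Its argument "motion" is a list of rows, each an object with "fingers": the closure, from -1 (fully open) to 1 (shut), so that 0 is half open; "translation": the shift along the tool's x, y, z in cm, a list of three; "roll": the turn about the tool's z in degrees. A call has 1 to 20 rows; each row is the pose to reach, as a shift and turn from the pose commanded when the call began, along the tool's axes at that moment; what a row does not reach only later rows make up. A row lasts 1/12 s, in which the tool goes at most 41.7 mm and 7.16 degrees, less where a joint would pass 70% of its speed; a pose out of reach is approached as far as the arm can. A call with a gripper value outside its range is refused whole. The fingers move at their own pace and stop on an object; the grip force is fixed at half the most. Time passes only in rows, so rows that repeat a pose let the fingers close. It gives the time, the measured TCP pose, the force and the opening at its end, in the units of the state.
- bot.get_obs(): the state, without advancing time (a new reading comes with each control period).
- bot.camera(name): name is "side" or "top" or "wrist"; returns a dict with "pixels" (400x640x3 uint8, red, green, blue), "intrinsics" (3x3 intrinsics, pixels), "world_to_cam" (4x4, takes a point from world to camera coordinates). Camera axes: x right, y down, z forward; pixel columns grow to the right and rows downward; lengths in m; the calibration is good to about 2 mm. The wrist camera is an equidistant fisheye: a pixel r from the principal point sees the ray r / f radians off the axis. A picture is of the moment at which its call begins. There is no depth.
- bot.job_done(): hands the job in, once; it reports no verdict.
The state is a dict: "clock": time; "joint_pos": joint angles; "joint_vel": joint speeds; "tau": joint torques, N m; "eef_pos": TCP position; "tool_rot": TCP orientation; "ft_force": force on the tool from outside, world axes, zero at the start; "ft_torque": the same for the moment, N m; "grip_width": finger opening in m.
Only numpy, scipy, OpenCV 4.12 (cv2) and the standard library are available. Lean on these libraries where they do the work, as an engineer would, in place of code of your own. Each camera call takes 0.05 s, during which the arm holds its last target. There are 200 camera calls.

## Working session

There is one attempt and no reset: what is moved stays moved. The work goes in short steps, Python scripts to look and compute and a tool call to move; the robot and the scene stay as the last step left them, time stands still between calls to the robot, and variables do not carry over. Pictures are saved under pics/ and viewed, about 8 in all and at most 12, crops included, and the job is handed in when it is done.

Besides the shell and the picture viewer there is one more tool, called after "Call:" as name([rows], argument=value, ...), one row to a line, values as JSON. play_rows: Moves the arm, as the interface text tells. Its arguments: {"type":"object","properties":{"motion":{"type":"array","items":{"type":"object","properties":{"fingers":{"type":"number"},"translation":{"type":"array","items":{"type":"number"}},"roll":{"type":"number"}}}}},"required":["motion"]}

```bash
mkdir -p pics; ls
python3 - <<'E'
from workcell import bot
import cv2, numpy as np
o=bot.get_obs()
for k in o: print(k,np.round(o[k],3))
for n in("top","side","wrist"):
    c=bot.camera(n); cv2.imwrite(f"pics/{n}0.png",c["pixels"][:,:,::-1])
    print(n,np.round(c["intrinsics"],1).tolist(),np.round(c["world_to_cam"],3).tolist())
E
```

```text
pics
clock 0.0
joint_pos [ 1.102  0.241  0.004  1.335 -0.     1.571]
joint_vel [-0.001 -0.001 -0.    -0.001 -0.    -0.   ]
tau [ 1.0000e-03 -3.7232e+01  2.5241e+01  1.7000e-02  0.0000e+00 -0.0000e+00]
eef_pos [0.226 0.446 0.244]
tool_rot [ 0.852  0.524 -0.001  0.001]
ft_force [ 0.236  0.221 -0.372]
ft_torque [ 0.003  0.004 -0.012]
grip_width 0.085
top [[365.7, 0.0, 321.6], [0.0, 365.7, 205.5], [0.0, 0.0, 1.0]] [[-0.012, -1.0, -0.016, 0.028], [-0.99, 0.014, -0.14, 0.619], [0.14, 0.014, -0.99, 1.095], [0.0, 0.0, 0.0, 1.0]]
side [[364.9, 0.0, 314.5], [0.0, 364.9, 199.6], [0.0, 0.0, 1.0]] [[0.823, -0.568, 0.009, -0.486], [-0.437, -0.643, -0.629, 0.34], [0.364, 0.514, -0.777, 0.856], [0.0, 0.0, 0.0, 1.0]]
wrist [[309.7, 0.0, 321.9], [0.0, 309.7, 201.2], [0.0, 0.0, 1.0]] [[0.452, 0.892, -0.001, -0.499], [0.849, -0.429, 0.308, -0.039], [0.275, -0.139, -0.951, 0.38], [0.0, 0.0, 0.0, 1.0]]
```

View pics/top0.png

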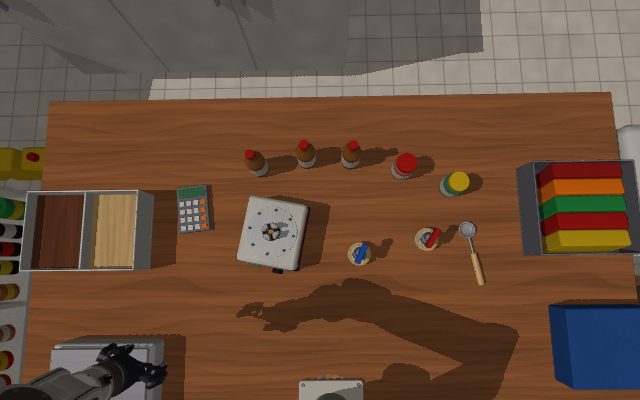

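View pics/side0.png

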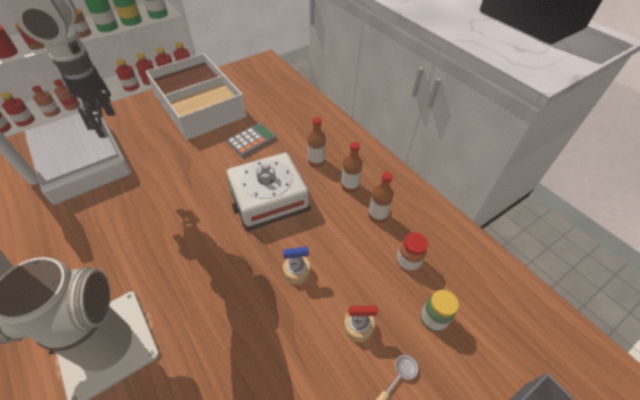

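The top view shows the red grip near (431,237), the coupling near (271,231), and the blue auger at (360,253). The side view has the red grip at (363,310) and the coupling at (266,174). Next I'll measure both.

```bash
cat > h.py <<'E'
import cv2, numpy as np
from workcell import bot
def ray(c,u,v,fish=False):
    K=c["intrinsics"];T=np.array(c["world_to_cam"]);x=(u-K[0][2])/K[0][0];y=(v-K[1][2])/K[1][1]
    if fish:
        t=np.hypot(x,y); s=np.sin(t)/max(t,1e-9); d=np.array([x*s,y*s,np.cos(t)])
    else: d=np.array([x,y,1.])
    R=T[:3,:3]; return -R.T@T[:3,3], R.T@d
def at(c,u,v,z,fish=False):
    o,d=ray(c,u,v,fish); return o+d*(z-o[2])/d[2]
def proj(c,P,fish=False):
    K=c["intrinsics"];p=(np.array(c["world_to_cam"])@np.r_[P,1])[:3]
    if fish:
        r=np.hypot(p[0],p[1]);t=np.arctan2(r,p[2]);q=p[:2]/max(r,1e-9)*t
    else: q=p[:2]/p[2]
    return np.array([K[0][0]*q[0]+K[0][2],K[1][1]*q[1]+K[1][2]])
def red(c,box):
    x0,y0,x1,y1=box; im=c["pixels"][y0:y1,x0:x1].astype(int)
    m=((im[...,0]>110)&(im[...,1]<50)&(im[...,2]<50)).astype(np.uint8)
    n,l,s,_=cv2.connectedComponentsWithStats(m); 
    if n<2: return None
    k=1+s[1:,4].argmax(); p=np.argwhere(l==k)[:,::-1]+[x0,y0]
    return p
E
python3 - <<'E'
from h import *
for n,b in(("top",(410,220,450,260)),("side",(335,290,390,330))):
    c=bot.camera(n); p=red(c,b)
    if p is None: print("none"); continue
    r=cv2.minAreaRect(p.astype(np.float32)); m=p.mean(0)
    w=np.array([at(c,*q,.108)[:2] for q in cv2.boxPoints(r)])
    print(n,len(p),m,r,at(c,*m,.108),np.round(w,4).tolist())
c=bot.camera("top"); print("coup",at(c,271,231,.128)); im=c["pixels"][185:280,230:315,::-1]
a=cv2.resize(im,None,fx=5,fy=5,interpolation=cv2.INTER_CUBIC)
b=cv2.resize(c["pixels"][215:265,405:455,::-1],(475,475),interpolation=cv2.INTER_CUBIC)
s=bot.camera("side"); print("coup side",at(s,266,174,.128)); 
cv2.imwrite("pics/crop1.png",cv2.resize(np.hstack([a,b]),None,fx=.88,fy=.88))
E
```

```text
top 101 [433.23762376 237.52475248] ((433.1673278808594, 237.60299682617188), (4.847901344299316, 20.37428855895996), 31.607501983642578) [ 0.51256117 -0.30204494  0.108     ] [[0.4914, -0.2795], [0.5409, -0.3128], [0.5334, -0.3243], [0.4839, -0.2909]]
side 7 [365.85714286 313.14285714] ((366.0, 313.0), (4.0, 2.0), 0.0) [ 0.51150993 -0.31113479  0.108     ] [[0.5069, -0.3103], [0.5098, -0.3068], [0.517, -0.3118], [0.5141, -0.3153]]
coup [0.5361109  0.16443999 0.128     ]
coup side [0.53063334 0.15515166 0.128     ]
```

View pics/crop1.png

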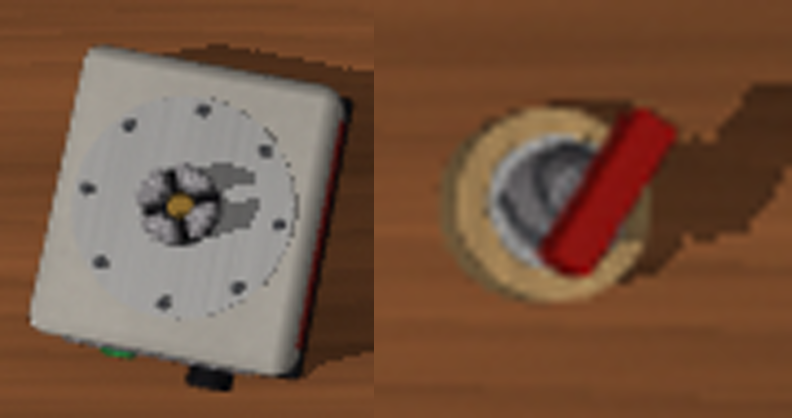

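The top crop shows the coupling's brass centre at about (270.9,231.8). The red bar lies at about -34° in the world, centred near (0.5125,-0.302). I'll hover next to the coupling for a wrist view, then go on to the auger.

Call:
play_rows([
  {"translation":[-3,9,0.5],"roll":0,"fingers":-1},
  {"translation":[-5,15,1],"roll":0,"fingers":-1},
  {"translation":[-7,21,1],"roll":0,"fingers":-1},
  {"translation":[-9,27,1.5],"roll":0,"fingers":-1},
  {"translation":[-10.5,33,2],"roll":0,"fingers":-1},
  {"translation":[-11.2,35.2,2],"roll":0,"fingers":-1},
  {"translation":[-11.2,35.2,2],"roll":0,"fingers":-1},
  {"translation":[-11.2,35.2,2],"roll":0,"fingers":-1},
  {"translation":[-11.2,35.2,2],"roll":0,"fingers":-1},
  {"translation":[-11.2,35.2,2],"roll":0,"fingers":-1},
  {"translation":[-11.2,35.2,2],"roll":0,"fingers":-1},
  {"translation":[-11.2,35.2,2],"roll":0,"fingers":-1},
])

```text
clock: 1.35
eef_pos: [0.489, 0.187, 0.2251]
tool_rot: [0.852, 0.523, -0.0, -0.0]
ft_force: [-1.4, 0.5, -0.0]
grip_width: 0.0852
```

Run:
```python
from h import *
c=bot.camera("wrist"); o=bot.get_obs(); print(o["eef_pos"],o["tool_rot"],o["clock"])
u,v=proj(c,[.536,.164,.128],True); print(u,v)
x0,y0=int(u)-60,int(v)-45; im=c["pixels"]; print(x0,y0)
np.savez("mill.npz",pixels=im,intrinsics=c["intrinsics"],world_to_cam=c["world_to_cam"])
a=cv2.resize(im[max(y0,0):y0+90,x0:x0+120,::-1],None,fx=5,fy=5,interpolation=cv2.INTER_CUBIC)
cv2.imwrite("pics/mill.png",a)
```

```text
[0.48864601 0.18761563 0.22523186] [ 8.51801270e-01  5.23864917e-01 -2.71432772e-04 -2.68612352e-04] 1.4
323.3366945610415 268.9561957422843
263 223
```

View pics/mill.png

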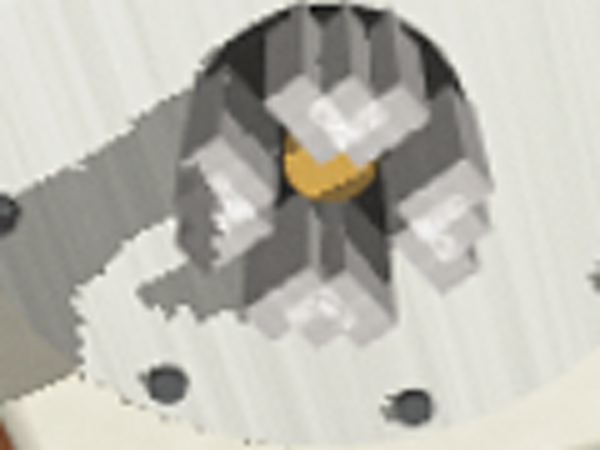

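The wrist crop shows the four lobe tops of the coupling clearly. I'll map their corners onto the z=0.128 plane and fit the centre and angle.

Run:
```python
from h import *
from scipy.optimize import least_squares
c=dict(np.load("mill.npz"))
L={'T':[(325,165),(265,97),(430,115)],'B':[(322,262),(245,317),(398,320)],'L':[(275,203),(220,137),(213,268)],'R':[(398,207),(486,160),(440,290)]}
W={k:np.array([at(c,263+u/5-.4,223+v/5-.4,.128,True)[:2] for u,v in p])*1000 for k,p in L.items()}
for k in W: print(k,np.round(W[k],1).tolist())
cor=np.array([W[k][0] for k in 'TLBR']); print("corner mean",cor.mean(0))
def res(p):
    R=np.array([[np.cos(p[2]),np.sin(p[2])],[-np.sin(p[2]),np.cos(p[2])]]); out=[]
    for k in W:
        q=(W[k]-p[:2])@R.T; out+=list(np.abs(q[0])-4.7)
        for e in q[1:]: out.append(np.abs(e).min()-4.7)
    return out
for t in(0,.4,.8,1.2):
    f=least_squares(res,[*cor.mean(0),t]); print(f.cost,np.round(f.x,3),np.round(f.fun,1))
t=bot.camera("top"); print(at(t,270.9,231.8,.128))
```

```text
T [[526.2, 172.9], [510.7, 169.8], [525.8, 192.1]]
B [[542.8, 164.1], [546.9, 147.2], [559.5, 170.4]]
L [[528.9, 162.3], [513.9, 159.9], [535.5, 147.0]]
R [[538.9, 180.1], [537.6, 196.8], [557.2, 179.5]]
corner mean [534.17722035 169.82881974]
34.42486058902419 [5.35368e+02 1.70002e+02 2.10000e-01] [ 3.7  0.   0.2  0.1  1.3  2.6  1.8 -0.1  3.3  1.5  0.7 -0.   0.9  4.5
  3.1  0. ]
34.424860588972315 [5.35368e+02 1.70002e+02 2.10000e-01] [ 3.7  0.   0.2  0.1  1.3  2.6  1.8 -0.1  3.3  1.5  0.7 -0.   0.9  4.5
  3.1  0. ]
34.42486058893243 [5.35368e+02 1.70002e+02 2.10000e-01] [ 3.7  0.   0.2  0.1  1.3  2.6  1.8 -0.1  3.3  1.5  0.7 -0.   0.9  4.5
  3.1  0. ]
34.42486058897535 [535.368 170.002   1.781] [ 0.   3.7  0.2  0.1  2.6  1.3  1.8 -0.1  1.5  3.3  0.7 -0.   4.5  0.9
  3.1  0. ]
[0.53382661 0.1647096  0.128     ]
```

Call:
play_rows([
  {"translation":[-3,1.7,0],"roll":0,"fingers":-1},
  {"translation":[-6,3.4,0],"roll":0,"fingers":-1},
  {"translation":[-9,5.1,0],"roll":1,"fingers":-1},
  {"translation":[-12,6.8,0],"roll":2,"fingers":-1},
  {"translation":[-15,8.5,0],"roll":3,"fingers":-1},
  {"translation":[-18,10.2,0],"roll":4,"fingers":-1},
  {"translation":[-21,11.9,0],"roll":5,"fingers":-1},
  {"translation":[-24,13.6,0],"roll":6,"fingers":-1},
  {"translation":[-27,15.3,0],"roll":7,"fingers":-1},
  {"translation":[-30,17,0],"roll":7,"fingers":-1},
  {"translation":[-33,18.7,0],"roll":7,"fingers":-1},
  {"translation":[-36,20.4,0],"roll":7,"fingers":-1},
  {"translation":[-39,22.1,0.2],"roll":7,"fingers":-1},
  {"translation":[-41.5,23.5,0.4],"roll":7,"fingers":-1},
  {"translation":[-42.6,24.2,0.5],"roll":7,"fingers":-1},
  {"translation":[-42.6,24.2,0.5],"roll":7,"fingers":-1},
  {"translation":[-42.6,24.2,0.5],"roll":7,"fingers":-1},
])

```text
clock: 2.87
eef_pos: [0.5129, -0.3011, 0.2201]
tool_rot: [0.882, 0.471, 0.0, -0.001]
ft_force: [0.5, 1.0, 0.0]
grip_width: 0.0852
```

Run:
```python
from h import *
from scipy.spatial.transform import Rotation as R
c=bot.camera("wrist"); o=bot.get_obs(); x=R.from_quat(o["tool_rot"]).as_matrix(); print(o["eef_pos"],np.degrees(np.arctan2(x[1,0],x[0,0])),o["clock"])
p=red(c,(150,150,500,400)); m=p.mean(0); print(len(p),m)
im=c["pixels"].copy(); 
hull=cv2.convexHull(p.astype(np.float32))[:,0]
w=np.array([at(c,*q,.114,True)[:2] for q in hull])*1000
r=cv2.minAreaRect(w.astype(np.float32)); print(r,np.round(cv2.boxPoints(r),1).tolist())
d=(np.array([at(c,*q,.114,True)[:2]-o["eef_pos"][:2] for q in cv2.boxPoints(r)*0+m]))
cv2.imwrite("pics/red.png",cv2.resize(im[int(m[1])-60:int(m[1])+60,int(m[0])-80:int(m[0])+80,::-1],None,fx=5,fy=5,interpolation=cv2.INTER_CUBIC)); print(int(m[0])-80,int(m[1])-60)
```

```text
[ 0.51297563 -0.30049655  0.22031413] 56.245866073869884 2.9167
932 [321.60729614 206.83369099]
((509.5313720703125, -299.5876770019531), (14.901721954345703, 63.10274124145508), 56.60835647583008) [[479.1000061035156, -288.3999938964844], [531.7999877929688, -323.20001220703125], [540.0, -310.70001220703125], [487.29998779296875, -276.0]]
241 146
```

View pics/red.png

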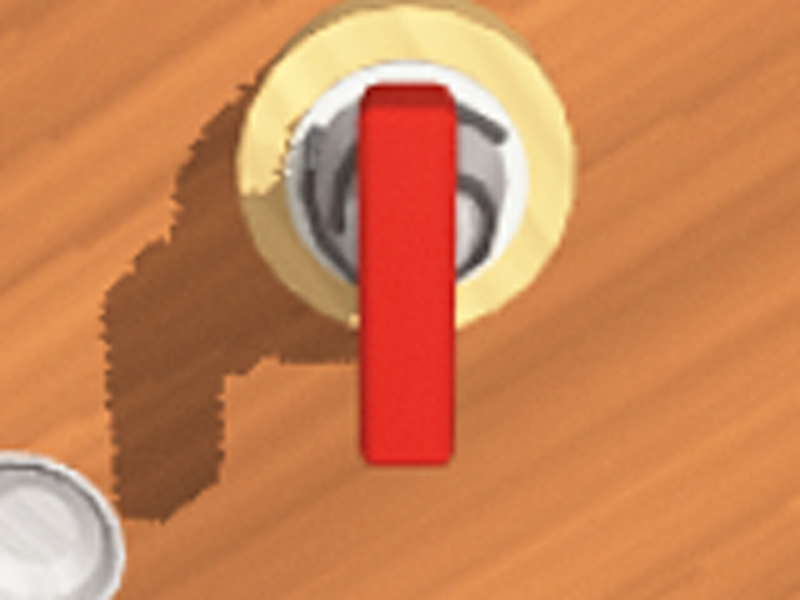

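The bar is aligned with the jaws and about 2–3 mm off centre along its length. I'll descend and grip.

Call:
play_rows([
  {"translation":[-0.1,-0.2,2.5],"roll":0,"fingers":-1},
  {"translation":[-0.1,-0.2,5],"roll":0,"fingers":-1},
  {"translation":[-0.1,-0.2,7.5],"roll":0,"fingers":-1},
  {"translation":[-0.1,-0.2,10],"roll":0,"fingers":-1},
  {"translation":[-0.1,-0.2,11.5],"roll":0,"fingers":-1},
  {"translation":[-0.1,-0.2,12.5],"roll":0,"fingers":-1},
  {"translation":[-0.1,-0.2,12.5],"roll":0,"fingers":-1},
  {"translation":[-0.1,-0.2,12.5],"roll":0,"fingers":0},
  {"translation":[-0.1,-0.2,12.5],"roll":0,"fingers":1},
  {"translation":[-0.1,-0.2,12.5],"roll":0,"fingers":1},
  {"translation":[-0.1,-0.2,12.5],"roll":0,"fingers":1},
  {"translation":[-0.1,-0.2,12.5],"roll":0,"fingers":1},
  {"translation":[-0.1,-0.2,12.5],"roll":0,"fingers":1},
  {"translation":[-0.1,-0.2,12.5],"roll":0,"fingers":1},
  {"translation":[-0.1,-0.2,12.5],"roll":0,"fingers":1},
  {"translation":[-0.1,-0.2,12.5],"roll":0,"fingers":1},
])

```text
clock: 4.25
eef_pos: [0.5111, -0.3021, 0.096]
tool_rot: [0.882, 0.471, 0.001, 0.0]
ft_force: [0.2, 1.8, 3.8]
grip_width: 0.0152
```

Call:
play_rows([
  {"translation":[0,0,-1],"fingers":1,"roll":0},
  {"translation":[0,0,-3],"fingers":1,"roll":0},
  {"translation":[0,0,-5.5],"fingers":1,"roll":0},
  {"translation":[0,0,-8],"fingers":1,"roll":0},
  {"translation":[0,0,-10.5],"fingers":1,"roll":0},
  {"translation":[0,0,-13],"fingers":1,"roll":0},
  {"translation":[0,0,-15],"fingers":1,"roll":0},
  {"translation":[0,0,-16],"fingers":1,"roll":0},
  {"translation":[0,0,-16],"fingers":1,"roll":0},
  {"translation":[0,0,-16],"fingers":1,"roll":0},
])

```text
clock: 5.08
eef_pos: [0.5101, -0.302, 0.2546]
tool_rot: [0.882, 0.47, -0.0, -0.0]
ft_force: [-0.2, 0.0, -2.9]
grip_width: 0.0152
```

Run:
```python
from h import *
c=bot.camera("wrist"); o=bot.get_obs(); print(o["eef_pos"],o["ft_force"],o["grip_width"])
p=red(c,(150,100,500,400)); m=p.mean(0); print(len(p),m, p.min(0),p.max(0), proj(c,o["eef_pos"]+[0,0,.018],True))
x0,y0=220,180
cv2.imwrite("pics/held.png",cv2.resize(c["pixels"][y0:y0+200,x0:x0+200,::-1],None,fx=3,fy=3,interpolation=cv2.INTER_CUBIC))
```

```text
[ 0.50969957 -0.30167039  0.25351424] [-0.96860537  0.15774848 -3.29925747] 0.015387099135300229
3925 [321.29579618 283.05656051] [303 215] [341 345] [323.73216463 296.10628706]
```

View pics/held.png

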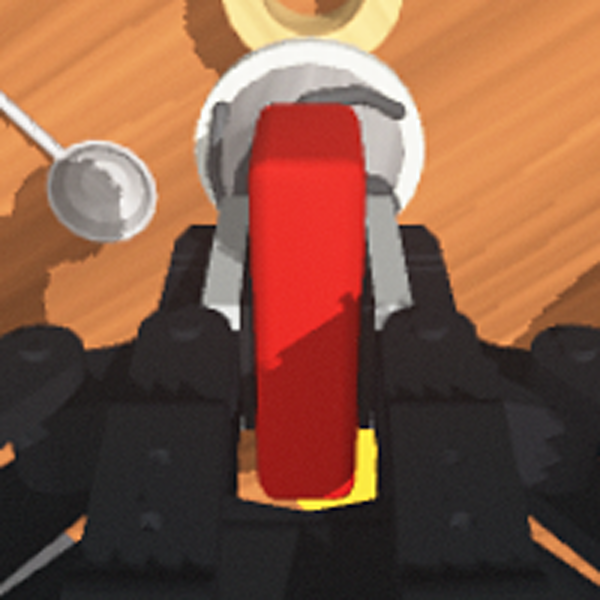

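Run:
```python
from h import *
from scipy.spatial.transform import Rotation as R
c=bot.camera("wrist"); o=bot.get_obs(); e=np.array(o["eef_pos"]); M=R.from_quat(o["tool_rot"]).as_matrix(); print(e,np.degrees(np.arctan2(M[1,0],M[0,0])), "tilt",M[:,2])
def tl(u,v,dz): return M.T@(at(c,220+u/3-.33,180+v/3-.33,e[2]+dz,True)-e)*1000
for dz in(.016,.018,.020): print(dz,np.round(tl(307,158,dz),1),np.round(tl(305,500,dz),1),"len",np.linalg.norm(tl(307,158,dz)-tl(305,500,dz)))
print("flange far, L, R",tl(310,38,-.057),tl(195,135,-.057),tl(425,135,-.057))
```

```text
[ 0.50950535 -0.30153249  0.25305498] 56.134416740453375 tilt [-0.00373835  0.0019639  -0.99999108]
0.016 [ -0.8 -30.2 -15.9] [ -1.1  32.1 -16.1] len 62.31449096628329
0.018 [ -0.8 -31.1 -17.9] [ -1.1  30.1 -18.1] len 61.21243965242359
0.02 [ -0.8 -32.  -19.9] [ -1.1  28.1 -20.1] len 60.11038833856393
flange far, L, R [ 5.57451160e-03 -2.53906660e+01  5.71071094e+01] [-24.91186777  -3.53164989  57.026608  ] [25.01689111 -3.51623571 57.00395175]
```

The held auger is square and on the tool axis: the flange centre is within 0.5 mm and the bar length checks at 61–62 mm. I'll carry it above the coupling and turn it 44°.

Call:
play_rows([
  {"translation":[1.5,-0.9,-0.7],"roll":0,"fingers":1},
  {"translation":[4,-2.4,-0.7],"roll":3,"fingers":1},
  {"translation":[7,-4.2,-0.7],"roll":7,"fingers":1},
  {"translation":[10,-5.9,-0.7],"roll":11,"fingers":1},
  {"translation":[13,-7.7,-0.7],"roll":15,"fingers":1},
  {"translation":[16,-9.5,-0.7],"roll":19,"fingers":1},
  {"translation":[19,-11.3,-0.7],"roll":23,"fingers":1},
  {"translation":[22,-13.1,-0.7],"roll":27,"fingers":1},
  {"translation":[25,-14.9,-0.7],"roll":31,"fingers":1},
  {"translation":[28,-16.6,-0.7],"roll":35,"fingers":1},
  {"translation":[31,-18.4,-0.7],"roll":39,"fingers":1},
  {"translation":[34,-20.2,-0.7],"roll":42,"fingers":1},
  {"translation":[36.5,-21.7,-0.7],"roll":44.2,"fingers":1},
  {"translation":[38.5,-22.9,-0.7],"roll":44.2,"fingers":1},
  {"translation":[40,-23.7,-0.7],"roll":44.2,"fingers":1},
  {"translation":[40.6,-24.1,-0.7],"roll":44.2,"fingers":1},
  {"translation":[40.6,-24.1,-0.7],"roll":44.2,"fingers":1},
  {"translation":[40.6,-24.1,-0.7],"roll":44.2,"fingers":1},
  {"translation":[40.6,-24.1,-0.7],"roll":44.2,"fingers":1},
])

```text
clock: 6.77
eef_pos: [0.5363, 0.1682, 0.2617]
tool_rot: [0.995, 0.103, -0.001, 0.0]
ft_force: [0.6, -0.4, -3.9]
grip_width: 0.0153
```

```bash
cat > st.py <<'E'
from h import *
from scipy.spatial.transform import Rotation as R
o=bot.get_obs(); e=np.array(o["eef_pos"]); M=R.from_quat(o["tool_rot"]).as_matrix()
print(np.round(e,4),"yaw",round(np.degrees(np.arctan2(M[1,0],M[0,0])),2),"z",np.round(M[:,2],4),"F",np.round(o["ft_force"],1),"T",np.round(o["ft_torque"],2),o["grip_width"],o["clock"])
E
python3 st.py
python3 - <<'E'
from h import *
o=bot.get_obs(); c=bot.camera("side"); w=bot.camera("wrist")
for z in(.26,.163,.128): print(proj(c,[.5355,.17,z]),proj(w,[.5355,.17,z],True))
u,v=proj(c,[.5355,.17,.17]).astype(int)
a=cv2.resize(c["pixels"][v-50:v+50,u-40:u+40,::-1],(400,500),interpolation=cv2.INTER_CUBIC)
b=cv2.resize(w["pixels"][170:370,240:400,::-1],(400,500),interpolation=cv2.INTER_CUBIC)
cv2.imwrite("pics/above.png",np.hstack([a,b]))
E
```

```text
[0.5363 0.1682 0.2617] yaw 11.87 z [-0.0013 -0.0011 -1.    ] F [ 0.6 -0.4 -3.9] T [ 0.    0.04 -0.  ] 0.015337434835650076 6.7667
[259.91466472 134.51775948] [323.46585494 269.72125287]
[263.6616841  161.39274435] [322.86944025 205.57991612]
[264.8801856  170.13227995] [322.74781402 192.85506438]
```

View pics/above.png

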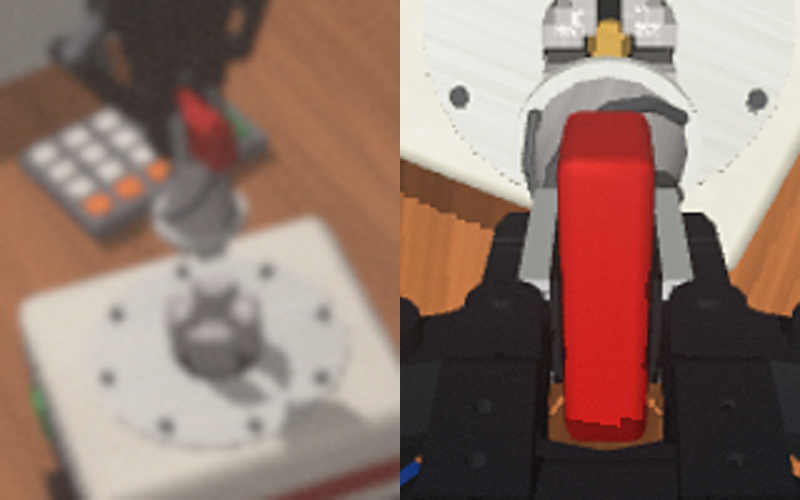

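The side view shows the auger right above the coupling. In the wrist view the slot is parallel to the bar. I'll rectify the coupling's top face into the tool frame for a fine check.

Run:
```python
from h import *
from scipy.spatial.transform import Rotation as R
c=bot.camera("wrist"); o=bot.get_obs(); e=np.array(o["eef_pos"]); M=R.from_quat(o["tool_rot"]).as_matrix()
# image x = tool x (-32..32mm), image y = tool y (-32..32) on plane z=.128, 9 px/mm
S=9;n=64*S
mx=np.zeros((n,n),np.float32);my=mx.copy()
for i in range(n):
    for j in range(n):
        t=M[:,:2]@np.array([j/S-32,i/S-32])/1000+e
        mx[i,j],my[i,j]=proj(c,[t[0],t[1],.128],True)
a=cv2.remap(c["pixels"],mx,my,cv2.INTER_CUBIC)[:,:,::-1].copy()
for k in range(-30,31,10):
    q=int((k+32)*S); cv2.line(a,(q,0),(q,8),(0,0,255),1); cv2.line(a,(0,q),(8,q),(0,0,255),1)
cv2.line(a,(288,0),(288,n),(0,255,0),1)
print(e); cv2.imwrite("pics/rect.png",a)
```

```text
[0.53666596 0.1681587  0.26236482]
```

View pics/rect.png

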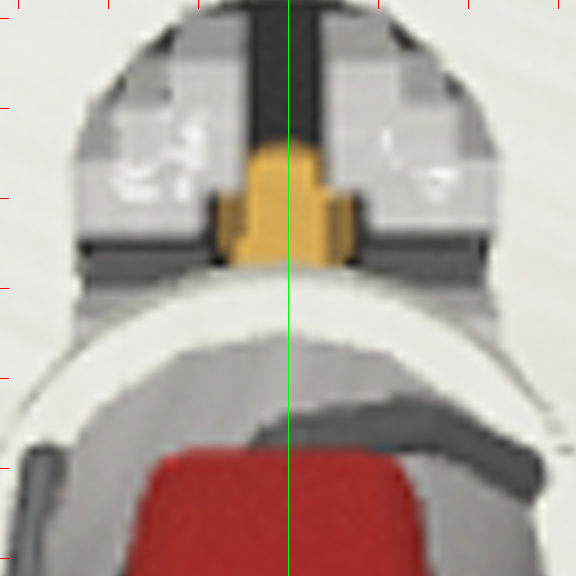

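The rectified view gives a slot width of 8.9 mm and an outer diameter of 47.6 mm, which fit the given sizes. The coupling centre is about (-0.2,-1.2) mm from the TCP in the tool frame and the slots are aligned. I'll shift -1 mm in y and descend gently.

Call:
play_rows([
  {"translation":[0,-0.1,1],"roll":0,"fingers":1},
  {"translation":[0,-0.1,2],"roll":0,"fingers":1},
  {"translation":[0,-0.1,3],"roll":0,"fingers":1},
  {"translation":[0,-0.1,3.8],"roll":0,"fingers":1},
  {"translation":[0,-0.1,4.2],"roll":0,"fingers":1},
  {"translation":[0,-0.1,4.5],"roll":0,"fingers":1},
  {"translation":[0,-0.1,4.8],"roll":0,"fingers":1},
  {"translation":[0,-0.1,4.8],"roll":0,"fingers":1},
])

```text
clock: 7.58
eef_pos: [0.5362, 0.1704, 0.2137]
tool_rot: [0.995, 0.104, -0.0, 0.0]
ft_force: [-0.8, -0.5, -3.0]
grip_width: 0.0156
```

```bash
python3 st.py
```

```text
[0.5362 0.1704 0.2137] yaw 11.95 z [-7.e-04 -3.e-04 -1.e+00] F [-0.8 -0.5 -3. ] T [0.01 0.07 0.  ] 0.015612847508096474 7.5833
```

Call:
play_rows([
  {"translation":[0,0,0.2],"roll":0,"fingers":1},
  {"translation":[0,0,0.4],"roll":0,"fingers":1},
  {"translation":[0,0,0.6],"roll":0,"fingers":1},
  {"translation":[0,0,0.8],"roll":0,"fingers":1},
  {"translation":[0,0,0.8],"roll":0,"fingers":1},
  {"translation":[0,0,0.8],"roll":0,"fingers":1},
])

```text
clock: 8.08
eef_pos: [0.5363, 0.1704, 0.2062]
tool_rot: [0.995, 0.104, -0.0, 0.0]
ft_force: [0.1, -0.4, -3.7]
grip_width: 0.0151
```

Call:
play_rows([
  {"translation":[0,0,0.2],"roll":0,"fingers":1},
  {"translation":[0,0,0.4],"roll":0,"fingers":1},
  {"translation":[0,0,0.6],"roll":0,"fingers":1},
  {"translation":[0,0,0.8],"roll":0,"fingers":1},
  {"translation":[0,0,0.8],"roll":0,"fingers":1},
  {"translation":[0,0,0.8],"roll":0,"fingers":1},
])

```text
clock: 8.58
eef_pos: [0.5362, 0.1703, 0.198]
tool_rot: [0.995, 0.104, -0.0, 0.0]
ft_force: [-0.2, 0.4, -3.3]
grip_width: 0.0151
```

It has meshed without resistance. Next it goes onto the spring.

Call:
play_rows([
  {"translation":[0,0,0.2],"roll":0,"fingers":1},
  {"translation":[0,0,0.4],"roll":0,"fingers":1},
  {"translation":[0,0,0.6],"roll":0,"fingers":1},
  {"translation":[0,0,0.7],"roll":0,"fingers":1},
  {"translation":[0,0,0.8],"roll":0,"fingers":1},
  {"translation":[0,0,0.8],"roll":0,"fingers":1},
  {"translation":[0,0,0.8],"roll":0,"fingers":1},
])

```text
clock: 9.17
eef_pos: [0.5368, 0.1705, 0.1912]
tool_rot: [0.995, 0.104, 0.001, -0.0]
ft_force: [-1.9, -1.3, 5.6]
grip_width: 0.0147
```

```bash
python3 st.py
```

```text
[0.5368 0.1705 0.1912] yaw 11.94 z [ 1.5e-03  5.0e-04 -1.0e+00] F [-1.9 -1.3  5.6] T [-0.07  0.44 -0.03] 0.01474945241383521 9.1667
```

Call:
play_rows([
  {"translation":[0,0,0.1],"roll":0,"fingers":1},
  {"translation":[0,0,0.15],"roll":0,"fingers":1},
  {"translation":[0,0,0.2],"roll":0,"fingers":1},
  {"translation":[0,0,0.2],"roll":0,"fingers":1},
  {"translation":[0,0,0.2],"roll":0,"fingers":1},
])

```text
clock: 9.58
eef_pos: [0.5369, 0.1706, 0.1899]
tool_rot: [0.995, 0.104, 0.001, -0.0]
ft_force: [-3.3, -1.0, 9.0]
grip_width: 0.0151
```

```bash
python3 st.py
```

```text
[0.5369 0.1706 0.1899] yaw 11.94 z [ 2.2e-03  7.0e-04 -1.0e+00] F [-3.3 -1.   9. ] T [-0.22  0.69  0.  ] 0.015060381439558712 9.5833
```

Call:
play_rows([
  {"translation":[0,0,0.1],"roll":0,"fingers":1},
  {"translation":[0,0,0.2],"roll":0,"fingers":1},
  {"translation":[0,0,0.2],"roll":0,"fingers":1},
  {"translation":[0,0,0.2],"roll":0,"fingers":1},
  {"translation":[0,0,0.2],"roll":0,"fingers":1},
])

```text
clock: 10.0
eef_pos: [0.5371, 0.1706, 0.1898]
tool_rot: [0.995, 0.104, 0.002, -0.0]
ft_force: [-4.5, -1.3, 16.2]
grip_width: 0.015
```

```bash
python3 st.py
python3 - <<'E'
from h import *
c=bot.camera("side"); w=bot.camera("wrist")
u,v=proj(c,[.5355,.17,.16]).astype(int)
a=cv2.resize(c["pixels"][v-50:v+50,u-40:u+40,::-1],(400,500),interpolation=cv2.INTER_CUBIC)
b=cv2.resize(w["pixels"][170:370,240:400,::-1],(400,500),interpolation=cv2.INTER_CUBIC)
cv2.imwrite("pics/home.png",np.hstack([a,b]))
E
sleep 0; python3 st.py
```

```text
[0.5371 0.1706 0.1898] yaw 11.94 z [ 0.0042  0.0013 -1.    ] F [-4.5 -1.3 16.2] T [-0.42  1.33 -0.05] 0.015040093789121087 10.0
[0.5371 0.1707 0.1898] yaw 11.94 z [ 0.0043  0.0014 -1.    ] F [-3.6 -1.7 15.7] T [-0.37  1.32 -0.02] 0.015329101823568954 10.1
```

View pics/home.png

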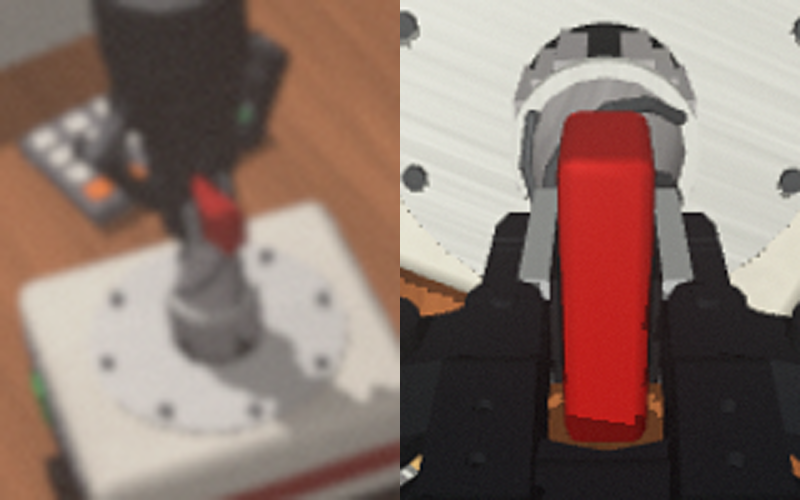

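The side view shows the flange sitting on the coupling with no gap. The TCP stayed at 0.1898 while the force rose from 9 to 16 N, so it is at the hard stop with the shoulder at about z 0.128. Handing in.

```bash
python3 -c "
from workcell import bot
bot.job_done()"; python3 st.py
```

```text
the job is handed in; nothing more can be done
the job is handed in; nothing more can be done
```

The red auger is fitted in the grinder and pressed fully home. I handed the job in at about 10.1 s with the gripper still holding it down. No verdict is reported, so this rests on my last checks.

**What I did:** I lifted the auger straight out of its rest and carried it over the coupling. On the way I turned it 44° so the splines lined up with the slots, which I measured at about 11.9°. The splines meshed on the first descent without resistance, and I pressed on against the spring until the shoulder stopped.

**Last checks:**
- **Home:** the TCP stayed at z 0.1898 m while the vertical force rose from 9 to 16 N. That is a hard stop, with the shoulder at about 0.128 m, the height of the coupling's face. The side view shows no gap under the flange.
- **Upright and aligned:** tilt was about 0.004 rad and the yaw was 11.94°.
- **Grip:** the finger opening was still 15 mm on the bar. Wrist forces were far below the limits.
- **Counter:** no move went near the blue auger or the goods, though I did not measure their positions again at the end.

**Disagreements:** my two wrist-camera measurements of the coupling's centre differed by about 1 mm. The top and wrist estimates of the bar's centre differed by about 3 mm, so I gripped between them, and the auger turned out to be centred in the jaws.

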